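# Mount and clamp the second pipe rest on the welding jig

### The job

The pipe jig on the bench is missing its near rest. Slide the loose pipe rest onto the dovetail rail from the rail's open end, with its clamp knob on the robot's side, up against the red stop dog, and then tighten the clamp knob clockwise until it stops, so that the rest is locked there. Leave the other things on the bench where they are.

Things in the scene. Friction and masses are not known exactly. Their poses are not given: they have to be found in the camera images.
- rail: Steel dovetail rail on a blue base plate, bolted to the bench. Origin on the bench under its middle; y runs along the rail, x across it and away from the robot (within 0.3 rad). 420 mm long, y -210 to +210: the -y end is open for sliding rests on, the +y end has a blue end plate. The base plate (90 mm wide, 10 mm high) runs from y -160 to +200.
- rail_mid (a point): Middle of the rail's top, 40 mm above the bench, 46 mm wide. The flanks slope inward going down, to a neck 30 mm wide 14 mm below the top; a 30 mm wide web below that. Axes as the rail's.
- rail_end (a point): Middle of the rail's top at the open (-y) end: rail frame (0, -210, 40) mm. The last 15 mm taper as a lead-in: at the tip 3.5 mm narrower on each side and 1.8 mm lower. Axes as the rail's.
- rest: The loose pipe rest, about 0.6 kg: aluminium carriage 80 mm along its y (sliding direction), x -45 to +45, with a 44 mm wide clamp lug out to x = -85 (knob side) and a white V block on top. Origin: its middle, at the jaws' undersides, so at bench height when it lies on the bench and 25 mm above the bench when seated on the rail. The plate lies 15 to 27 mm above the origin.
- rest_slide (a point): Middle of the sliding face under the plate, rest frame (0, 0, 15) mm; it lies on the rail's top when seated. The jaws hang 15 mm below it, their flanks matching the rail's with 2 mm of play on each side when centred. Tightening the clamp may pull the rest up to 2 mm towards the knob side. Axes as the rest's.
- rest_grip (a point): Middle of the V block: rest frame (0, 0, 51) mm, 24 mm above the plate. The block is 26 mm thick along y (grip its faces at y = +13 and -13) and 72 mm wide along x, 34 mm high above the plate in the middle, 54 mm at its two side horns. Beside it the plate is free for 27 mm towards each end.
- clamp_knob (a joint): Angle of the rest's clamp knob, rad: 0 fully loose, growing clockwise as seen from above, solid stop at 1.25 (tight). Starts between 0 and 0.25. Turning takes 0.27 N m, rising to 0.5 N m near the stop once the shoe presses on the rail; let go, it stays, or springs back by up to 0.12. If it is tightened beforehand, the rest will not go onto the rail.
- knob_grip (a point): On the clamp knob's vertical axis at mid-grip: rest frame (-66, 0, 57) mm. Black seven-lobed star knob, 46 mm across, 24 mm high, its underside 18 mm above the lug, a yellow mark on its rim. The V block's edge is 30 mm from the axis; there is most room for fingers on the two sides facing along the rail. Its axes turn with the knob.
- clamp_shoe: The dark steel clamp shoe under the knob's lug, 38 mm along the rail, part of the rest. Turning the knob to 1.25 draws it 4.3 mm inward and up against the rail's flank; it touches when the knob is between about 0.8 and 1.15. Not to be handled. Origin and axes as the rest's when loose.
- stop_dog: Red stop dog fixed on the rail: 20 mm along it, 66 mm across, top 52 mm above the bench. Origin 25 mm above the bench on the rail's centre line, at mid-thickness; axes as the rail's. Its place along the rail varies. The rest touches it when the rest's origin is 50 mm from the dog's, towards the open end.
- far_rest: A like pipe rest, already clamped further along the rail, behind the stop dog. Immovable; leave it.
- pipe_offcut: Bystander: a black pipe ring, 110 mm across, 70 mm high, standing on end. Origin under its middle.
- coupling: Bystander: a black pipe coupling, 76 mm across, 60 mm high. Origin under its middle.
- seam_roller: Bystander: a hand roller with a wooden handle, about 200 mm long, lying along its x axis. Origin on the bench under its middle.
- spare_dog: Bystander: a spare red stop dog lying on the bench, 66 x 20 x 25 mm. Not needed. Origin 2 mm below its underside, at its middle.
- hex_key: Bystander: a dark L-shaped hex key, 100 mm long, 6 mm thick. Origin on the bench under the middle of its long arm.
- marker: Bystander: a marker pen, 135 mm long, 17 mm thick. Origin on the bench under its middle.
Things that resemble listed ones, but are neither listed nor needed, are in the scene too. What is shaped like the rest but pink or turquoise is not meant.

How it is judged:
On the way:
1. the rest sits on the rail against the stop dog, its knob on the robot's side and still loose (x of rest in the frame of rail between -0.005 and 0.005 m and z of rest in the frame of rail between 0.021 and 0.029 m and y of rest in the frame of stop_dog between -0.056 and -0.045 m and angle between the y axis of rest and the y axis of rail, either way round below 0.06 rad and angle between rest's own z axis and vertical below 0.06 rad and x of knob_grip in the frame of rail below -0.04 m and value of joint clamp_knob below 0.7 rad), for 0.2 s.
At the end, for the whole second after the job is handed in: The rest sits level on the rail (centre line within 5 mm, seated height within 4 mm, parallel within 0.06 rad), touching the stop dog or at most 6 mm short of it, knob on the robot's side and turned to at least 1.05 rad of its 1.25, the clamp shoe pressing on the rail (over 4 N), everything at rest (x of rest in the frame of rail between -0.005 and 0.005 m and z of rest in the frame of rail between 0.021 and 0.029 m and y of rest in the frame of stop_dog between -0.056 and -0.045 m and angle between the y axis of rest and the y axis of rail, either way round below 0.06 rad and angle between rest's own z axis and vertical below 0.06 rad and x of knob_grip in the frame of rail below -0.04 m and value of joint clamp_knob above 1.05 rad and contact force between clamp_shoe and rail above 4 N and linear speed of rest below 0.01 m/s).
It fails at once if a bystander on the bench (pipe ring, coupling, seam roller, spare dog, hex key or marker) is shifted by more than 30 mm (distance of any of pipe_offcut, coupling, seam_roller, spare_dog, hex_key, marker from where it was at the start of the episode above 0.03 m).
It also fails if it takes over 70 s, if anything falls off the work surface, if the arm or the gripper's body presses on something with over 40 N, if the wrist force passes 120 N, or if a joint passes its speed limit or range.

### The arm

A 6-joint arm with a two-finger parallel gripper is mounted at the origin on the work surface. World frame = base frame: x ahead of the robot, y to its left, z up, the work surface at z = 0. Lengths are in m, angles in rad, forces in N, time in s.
With the tool pointing down it reaches from about 0.35 to 0.975 m from the base axis. Payload 4.9 kg.
Tool frame: the origin (TCP) lies between the finger pads; the fingertips stand 19 mm ahead of it and the grasp point (between the pads) is the TCP; z points along the fingers, y is the line along which they close (so a half turn about z gives the same grasp; the last joint's range is limited). The gripper opens to 85 mm and grips with 20 to 120 N. Pads are 22 mm wide; open, the fingers measure 114 mm over their backs; the gripper's body (76 mm by 85 mm) begins 54 mm behind the grasp point. The pads swing forward as they close: fully open they stand 13 mm farther back than shut.
Start: joints at [1.039, 0.053, 1.613, -0, 1.476, -0.119], TCP at [0.251, 0.572, 0.23] pointing down, gripper open.
Joint ranges: [-3.01, 3.01], [-1.01, 2.22], [0.06, 2.58], [-1.02, 4.17], [0.09, 2.62], [-3.14, 3.14]. Speed limits (rad/s): [2.57, 2.57, 3.14, 3.14, 3.14, 3.14].

### API

Orientations are given as a rotation vector (axis times angle).
In Python, from station import ctrl gives the robot as it stands. The module is installed in compiled form; this text tells all that it offers.
- The arm moves only by the tool servo_tool, never from a script. Its argument "increments" is a list that holds one entry, the list of rows, each a list of 5 numbers: the finger opening in cm, from 0 to 8.54, then the shift along the tool's x, y, z in cm, then the turn about the tool's z in degrees. A call has 1 to 5 rows; each row is the pose to reach, as a shift and turn from the pose commanded when the call began, along the tool's axes at that moment; what a row does not reach only later rows make up. A row lasts 1/10 s, in which the tool goes at most 50 mm and 8.59 degrees, less where a joint would pass 70% of its speed; a pose out of reach is approached as far as the arm can. A call with a gripper value outside its range is refused whole. The fingers move at their own pace and stop on an object; "newtons" is the grip in N (left out, the last holds). Time passes only in rows, so rows that repeat a pose let the fingers close. It gives the time, the measured TCP pose, the force, the opening and the grip force at its end, in the units of the state.
- ctrl.get_obs(): the state, without advancing time (a new reading comes with each control period).
- ctrl.get_image(name): name is "scene" or "top" or "wrist"; returns a dict with "img" (480x640x3 uint8, red, green, blue), "fx", "fy", "cx", "cy" (pixels), "rvec" (rotation vector, rad) and "tvec" (3), from world to camera coordinates, as OpenCV has them; the wrist camera has in their place "mount" (4x4, takes a point from camera to tool coordinates, whose origin is the TCP and whose axes are the flange's). Camera axes: x right, y down, z forward; pixel columns grow to the right and rows downward; lengths in m; the calibration is good to about 2 mm. A picture is of the moment at which its call begins: read the wrist's pose just before it. There is no depth.
- ctrl.finish_job(): hands the job in; it is judged then, once.
The state is a dict: "t": time; "q": joint angles; "dq": joint speeds; "effort": joint torques, N m; "tool_pos": TCP position; "tool_rot": TCP orientation; "contact_force": force on the tool from outside, world axes, zero at the start; "wrist_torque": the same for the moment, N m; "opening": finger opening in m; "grip_force": force on a finger pad.
Only numpy, scipy, OpenCV 4.12 (cv2) and the standard library are available. Lean on these libraries where they do the work, as an engineer would, in place of code of your own. Each camera call takes 0.05 s, during which the arm holds its last target. There are 200 camera calls.

## Working session

There is one attempt and no reset: what is moved stays moved. The work goes in short steps, Python scripts to look and compute and a tool call to move; the robot and the scene stay as the last step left them, time stands still between calls to the robot, and variables do not carry over. Pictures are saved under pics/ and viewed, at most 10 in all, crops included, and the job is handed in when it is done.

Besides the shell and the picture viewer there is one more tool, called as name(argument=value, ...) on one line, values as JSON. servo_tool: Moves the arm, as the interface text tells. Its arguments: {"type":"object","properties":{"increments":{"type":"array"},"newtons":{"type":"number"}},"required":["increments"]}

```bash
mkdir -p pics; cat > h.py <<'E'
from station import ctrl
import numpy as np, cv2
from scipy.spatial.transform import Rotation as R
def cam(n):
    o=ctrl.get_obs(); d=ctrl.get_image(n)
    K=np.array([[d['fx'],0,d['cx']],[0,d['fy'],d['cy']],[0,0,1]])
    if n=='wrist':
        T=np.eye(4);T[:3,:3]=R.from_rotvec(o['tool_rot']).as_matrix();T[:3,3]=o['tool_pos']
        W=np.linalg.inv(T@np.array(d['mount']))
    else:
        W=np.eye(4);W[:3,:3]=R.from_rotvec(np.array(d['rvec']).ravel()).as_matrix();W[:3,3]=np.array(d['tvec']).ravel()
    return d['img'],K,W
def at(px,z,K,W):
    C=np.linalg.inv(W);r=C[:3,:3]@np.linalg.inv(K)@np.array([px[0],px[1],1.]);o=C[:3,3]
    return o+r*(z-o[2])/r[2]
def proj(p,K,W):
    c=W[:3,:3]@np.array(p)+W[:3,3];u=K@c;return u[:2]/u[2]
def save(n,im): cv2.imwrite('pics/'+n+'.png',im[:,:,::-1])
E
python3 - <<'E'
from h import *
o=ctrl.get_obs();print(o['t'],o['tool_pos'],R.from_rotvec(o['tool_rot']).as_matrix().round(3).tolist())
for n in ['top','scene']:
    im,K,W=cam(n);save(n,im);np.savez(n,K=K,W=W,im=im);print(n,np.linalg.inv(W)[:3,3],K[0,0])
E
```

```text
0.0 [0.2504135  0.57195374 0.22898966] [[-0.916, 0.401, -0.001], [0.401, 0.916, -0.002], [0.0, -0.002, -1.0]]
top [ 4.16548435e-01 -1.29909494e-03  1.30464909e+00] 502.03935213104523
scene [ 1.23256129 -0.42654338  0.61837676] 447.44156054555657
```

View pics/top.png

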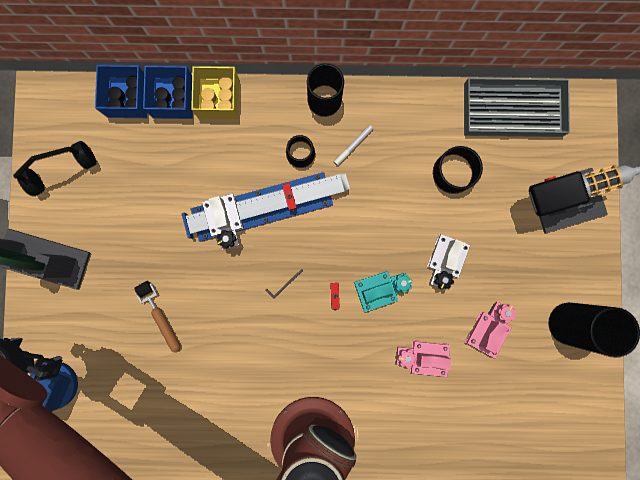

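View pics/scene.png

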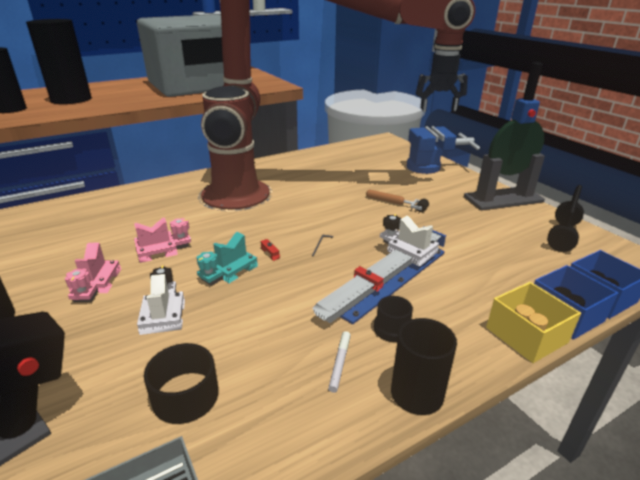

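Top view, with up as +x and left as +y. Rest-shaped things:
- White/aluminium with black knob at (449,258), loose. This fits "rest".
- White at (222,215), on the rail behind the red dog at (290,197). This is far_rest.
- Turquoise at (380,291) and pink at (492,328) and (425,358). Not meant.

The rail's open end is at about (346,184). I'll confirm with one enlarged crop.

```bash
python3 - <<'E'
from h import *
d=np.load('top.npz');im=d['im'];K,W=d['K'],d['W']
a=cv2.resize(im[225:300,410:490],None,fx=6,fy=6,interpolation=cv2.INTER_CUBIC)[:,:480]
b=cv2.resize(im[165:240,270:360],None,fx=6,fy=6,interpolation=cv2.INTER_CUBIC)
c=np.hstack([a,b]);s=800/c.shape[1];print(c.shape,s)
save('crop',cv2.resize(c,None,fx=s,fy=s))
for p,z in [((449,258),.05),((443,282),.069),((345,183),.04),((290,197),.052)]: print(p,at(p,z,K,W).round(3))
E
```

```text
(450, 1020, 3) 0.7843137254901961
(449, 258) [ 0.463 -0.336  0.05 ]
(443, 282) [ 0.403 -0.316  0.069]
(345, 183) [ 0.651 -0.074  0.04 ]
(290, 197) [0.611 0.064 0.052]
```

View pics/crop.png

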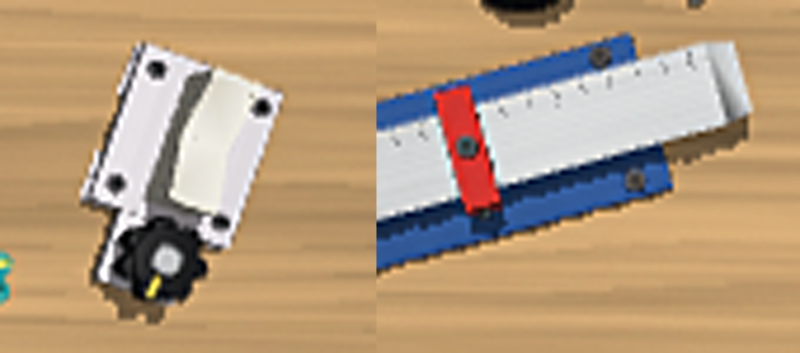

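Crop: the left one is white with a black knob (yellow mark), so it is the loose rest. The plate corners are at crop (143,42), (280,93), (226,247), (85,200) and the knob hub at (168,258). Right: the rail tip corners are at (735,42) and (750,112), and the red dog's top is at (435,95)–(500,205).

```bash
python3 - <<'E'
from h import *
d=np.load('top.npz');K,W=d['K'],d['W'];s=4.705
L=lambda x,y:(410+x/s,225+y/s); Rr=lambda x,y:(270+(x-376.5)/s,165+y/s)
P=np.array([at(L(*p),.027,K,W)[:2] for p in [(143,42),(280,93),(226,247),(85,200)]])
print(P.round(4),P.mean(0)); print('sizes',[np.linalg.norm(P[i]-P[(i+1)%4]).round(4) for i in range(4)])
x=P[0]-P[3]+P[1]-P[2]; print('rest x yaw deg',np.degrees(np.arctan2(x[1],x[0])))
print('knob',at(L(168,258),.07,K,W))
T=np.array([at(Rr(*p),.0385,K,W)[:2] for p in [(735,42),(750,112)]]);print('tip',T,T.mean(0))
D=np.array([at(Rr(*p),.052,K,W)[:2] for p in [(435,95),(470,87),(500,205),(468,213)]]);print('dog',D,D.mean(0))
v=D.mean(0)-T.mean(0);print('rail y dir deg',np.degrees(np.arctan2(v[1],v[0]))-90,np.linalg.norm(v))
M=np.array(ctrl.get_image('wrist')['mount']);print(M.round(3),ctrl.get_obs()['q'])
E
```

```text
[[ 0.5253 -0.32  ]
 [ 0.4985 -0.3944]
 [ 0.4147 -0.3647]
 [ 0.4391 -0.2884]] [ 0.46941201 -0.34187064]
sizes [np.float64(0.0791), np.float64(0.0889), np.float64(0.0801), np.float64(0.0918)]
rest x yaw deg -19.81711188311172
knob [ 0.40866582 -0.3221253   0.07      ]
tip [[ 0.67459431 -0.07707402]
 [ 0.6364671  -0.08554004]] [ 0.65553071 -0.08130703]
dog [[0.64102685 0.08395589]
 [0.64559646 0.06531107]
 [0.58230158 0.04830559]
 [0.57778364 0.06530156]] [0.61167713 0.06571853]
rail y dir deg 16.608357826366458 0.15342636732043308
[[-0.    -0.956 -0.293  0.074]
 [ 1.    -0.    -0.     0.001]
 [-0.    -0.293  0.956 -0.144]
 [ 0.     0.     0.     1.   ]] [ 1.03900341e+00  5.32289748e-02  1.61398876e+00  4.68133388e-05
  1.47601316e+00 -1.19002307e-01]
```

servo_tool(increments=[[[8.5,-19.5,-12.5,0,0],[8.5,-19.5,-12.5,0,0],[8.5,-19.5,-12.5,0,0],[8.5,-19.5,-12.5,0,0],[8.5,-19.5,-12.5,0,0]]])

```text
t: 0.65
tool_pos: [0.3803, 0.3772, 0.2299]
tool_rot: [0.647, 3.074, -0.001]
contact_force: [-0.4, 0.7, -0.2]
opening: 0.0848
grip_force: 0.0
```

servo_tool(increments=[[[8.5,-19.5,-12.5,0,0],[8.5,-19.5,-12.5,0,0],[8.5,-19.5,-12.5,0,0],[8.5,-19.5,-12.5,0,0],[8.5,-19.5,-12.5,0,0]]])

```text
t: 1.15
tool_pos: [0.5088, 0.1842, 0.23]
tool_rot: [0.647, 3.074, -0.001]
contact_force: [-0.1, 1.0, -0.9]
opening: 0.0852
grip_force: 0.0
```

servo_tool(increments=[[[8.5,-19.5,-12.5,0,0],[8.5,-19.5,-12.5,0,0],[8.5,-19.5,-12.5,0,0],[8.5,-19.5,-12.5,0,0],[8.5,-19.5,-12.5,0,0]]])

```text
t: 1.65
tool_pos: [0.6372, -0.0088, 0.2296]
tool_rot: [-0.647, -3.074, 0.001]
contact_force: [0.0, 0.9, 0.1]
opening: 0.0847
grip_force: 0.0
```

```bash
python3 - <<'E'
from h import *
im,K,W=cam('wrist');np.savez('w1',im=im,K=K,W=W);save('w1',im)
print(K[0,0],ctrl.get_obs()['tool_pos'])
E
```

```text
377.5705364377737 [ 0.63871671 -0.01201783  0.22940751]
```

View pics/w1.png

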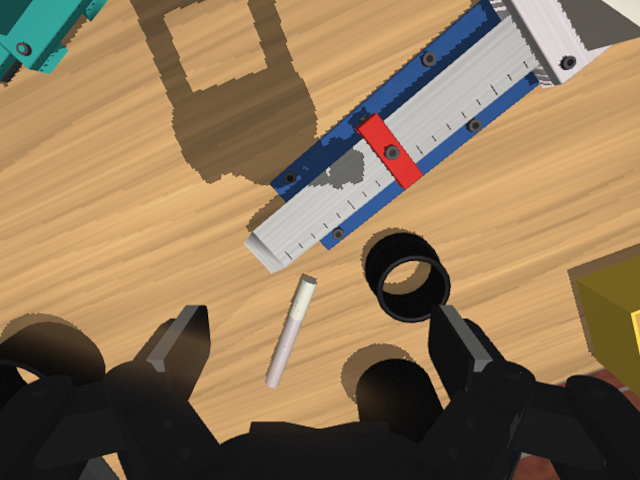

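The rail tip is at (245,238)–(272,272) and its lead-in edge at (257,227)–(286,265). The dog's top corners are at (357,124), (374,113), (424,178), (409,189). I'll refine the rail edges with gradients.

```bash
python3 - <<'E'
from h import *
from scipy.optimize import minimize
d=np.load('w1.npz');im,K,W=d['im'],d['K'],d['W']
for n,z,ps in [('tip',.0385,[(245,238),(272,272)]),('lead',.04,[(257,227),(286,265)]),('dog',.052,[(357,124),(374,113),(424,178),(409,189)])]:
    P=np.array([at(p,z,K,W)[:2] for p in ps]);print(n,P.round(4).tolist(),P.mean(0).round(4),'w',np.linalg.norm(P[0]-P[1]).round(4))
g=cv2.GaussianBlur(im.astype(np.float32),(0,0),1.0)
G=np.sqrt(sum(cv2.Sobel(g[:,:,c],cv2.CV_32F,1,0)**2+cv2.Sobel(g[:,:,c],cv2.CV_32F,0,1)**2 for c in range(3)))
G=np.minimum(G,200)
def sc(v,show=0):
    tx,ty,a,dy=v; c,s=np.cos(a),np.sin(a)
    w=lambda x,y,z:(tx+c*x-s*(y+.21),ty+s*x+c*(y+.21),z)   # origin at rail end
    pts=[]
    for y in np.linspace(-.19,0.0,120):
        if not dy-.02<y<dy+.02: pts+= [w(.023,y,.04),w(-.023,y,.04)]
    pts+=[w(x,-.195,.04) for x in np.linspace(-.022,.022,15)]*2+[w(x,-.21,.0382) for x in np.linspace(-.019,.019,15)]*2
    pts+=[w(x,dy+e,.052) for x in np.linspace(-.031,.031,30) for e in(-.01,.01)]
    uv=np.array([proj(p,K,W) for p in pts],np.float32)
    return -cv2.remap(G,uv[None,:,0].copy(),uv[None,:,1].copy(),cv2.INTER_LINEAR).mean()
best=None
for dx in np.linspace(-.004,.004,5):
  for a in np.radians([15.5,16.5,17.2]):
    r=minimize(sc,[.6555+dx,-.0813,a,-.057],method='Nelder-Mead',options=dict(initial_simplex=np.array([.6555+dx,-.0813,a,-.057])+np.vstack([np.zeros(4),np.diag([.003,.004,.02,.005])])))
    if best is None or r.fun<best.fun: best=r
print(best.fun,best.x,np.degrees(best.x[2]))
E
```

```text
tip [[0.6352, -0.0819], [0.6758, -0.0738]] [ 0.6555 -0.0779] w 0.0414
lead [[0.6299, -0.0666], [0.6743, -0.0582]] [ 0.6521 -0.0624] w 0.0451
dog [[0.5828, 0.05], [0.5805, 0.0658], [0.6464, 0.0855], [0.6501, 0.0707]] [0.615 0.068] w 0.0159
-196.57638549804688 [ 0.65790591 -0.08036241  0.283867   -0.0557823 ] 16.264381226830604
```

servo_tool(increments=[[[8.5,1.2,-18.5,0,0],[8.5,1.2,-18.5,0,0],[8.5,1.2,-18.5,0,0],[8.5,1.2,-18.5,0,0]]])

```text
t: 2.1
tool_pos: [0.5493, -0.1722, 0.2298]
tool_rot: [-0.646, -3.074, 0.001]
contact_force: [-0.5, 0.0, 0.3]
opening: 0.0848
grip_force: 0.0
```

servo_tool(increments=[[[8.5,1.2,-18.5,0,-3.8],[8.5,1.2,-18.5,0,-3.8],[8.5,1.2,-18.5,0,-3.8],[8.5,1.2,-18.5,0,-3.8],[8.5,1.2,-18.5,0,-3.8]]])

```text
t: 2.6
tool_pos: [0.4636, -0.338, 0.2299]
tool_rot: [-0.55, -3.092, 0.001]
contact_force: [-0.8, 0.8, -0.4]
opening: 0.085
grip_force: 0.0
```

```bash
python3 - <<'E'
from h import *
ctrl.get_image('wrist')
im,K,W=cam('wrist');np.savez('w2',im=im,K=K,W=W);save('w2',im)
o=ctrl.get_obs();print(o['tool_pos'],R.from_rotvec(o['tool_rot']).as_matrix().round(4).tolist(),o['q'])
E
```

```text
[ 0.4652988  -0.33511146  0.22980881] [[-0.94, 0.3411, -0.0002], [0.3411, 0.94, 0.001], [0.0006, 0.0008, -1.0]] [-7.54192638e-01 -6.87652505e-02  1.73433037e+00  5.47076230e-04
  1.47687173e+00 -1.97697884e+00]
```

View pics/w2.png

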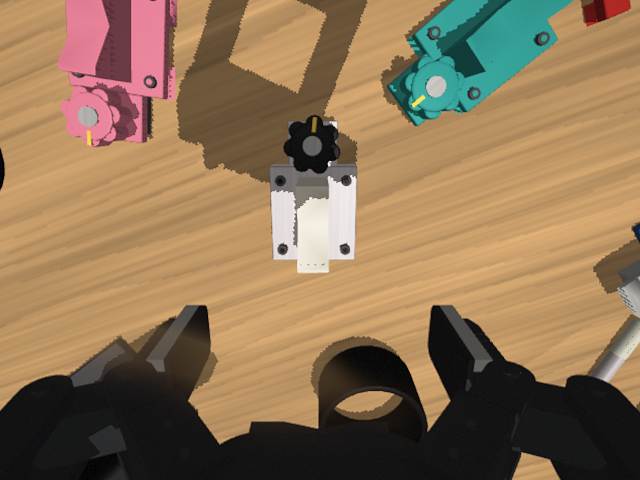

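The loose rest is aligned with the tool. The plate corners are at (271,166), (355,165), (355,259), (274,259) and the knob hub at (312,146), with the mark near fully loose. The pipe ring is ahead at (370,390).

```bash
python3 - <<'E'
from h import *
d=np.load('w2.npz');im,K,W=d['im'],d['K'],d['W']
P=np.array([at(p,.027,K,W)[:2] for p in [(271,166),(355,165),(355,259),(274,259)]])
print(P.round(4).tolist(),P.mean(0).round(4),[np.linalg.norm(P[i]-P[(i+1)%4]).round(4) for i in range(4)])
x=P[3]+P[2]-P[0]-P[1];print('yaw',np.degrees(np.arctan2(x[1],x[0])))
k=at((312,146),.069,K,W)[:2];print('knob',k)
# plate fit in image (corner + knob), refined on gradients
o=[ctrl.get_obs() for _ in range(1)][0]
Rm=R.from_rotvec(o['tool_rot']).as_matrix()
for c in (P.mean(0),np.array([.4694,-.3419])): print('delta tool cm',(Rm.T@np.append(c-o['tool_pos'][:2],0)*100).round(2))
E
```

```text
[[0.4153, -0.3633], [0.4406, -0.2915], [0.5265, -0.3202], [0.4994, -0.3945]] [ 0.4704 -0.3424] [np.float64(0.0762), np.float64(0.0906), np.float64(0.0791), np.float64(0.0897)]
yaw -19.397820435206206
knob [ 0.40955069 -0.32077231]
delta tool cm [-0.73 -0.51 -0.  ]
delta tool cm [-0.62 -0.5  -0.  ]
```

servo_tool(increments=[[[8.5,-0.7,-0.5,4,0],[8.5,-0.7,-0.5,8,0],[8.5,-0.7,-0.5,12,0],[8.5,-0.7,-0.5,13,0],[8.5,-0.7,-0.5,13,0]]])

```text
t: 3.2
tool_pos: [0.4701, -0.3399, 0.0982]
tool_rot: [-0.538, -3.091, -0.004]
contact_force: [0.2, 0.4, 0.1]
opening: 0.085
grip_force: 0.0
```

servo_tool(increments=[[[8.5,0,0,2,0],[8.5,0,0,3.5,0],[8.5,0,0,4.5,0],[8.5,0,0,4.5,0],[8.5,0,0,4.5,0]]])

```text
t: 3.7
tool_pos: [0.471, -0.3423, 0.0558]
tool_rot: [0.541, 3.094, -0.001]
contact_force: [0.2, 0.7, -0.1]
opening: 0.0854
grip_force: 0.0
```

servo_tool(increments=[[[1.5,0,0,0,0],[1.5,0,0,0,0],[1.5,0,0,0,0],[1.5,0,0,0,0],[1.5,0,0,0,0]]], newtons=80)

```text
t: 4.2
tool_pos: [0.4707, -0.343, 0.0561]
tool_rot: [0.541, 3.094, -0.003]
contact_force: [-1.9, -2.4, 2.0]
opening: 0.0235
grip_force: 79.9
```

servo_tool(increments=[[[1.5,0,0,0,0],[1.5,0,0,0,0],[1.5,0,0,0,0],[1.5,0,0,0,0],[1.5,0,0,0,0]]])

```text
t: 4.7
tool_pos: [0.4707, -0.343, 0.056]
tool_rot: [0.541, 3.094, -0.003]
contact_force: [-3.9, -3.7, 5.2]
opening: 0.0231
grip_force: 80.2
```

servo_tool(increments=[[[1.5,0,0,-2,0],[1.5,0,0,-5,0],[1.5,0,0,-8,0],[1.5,0,0,-10,0],[1.5,0,0,-10,0]]])

```text
t: 5.2
tool_pos: [0.4718, -0.3422, 0.1569]
tool_rot: [0.54, 3.091, -0.001]
contact_force: [0.3, 0.6, -4.4]
opening: 0.0234
grip_force: 79.6
```

servo_tool(increments=[[[1.5,-1.6,3.4,0,0],[1.5,-3.5,7.5,0,0],[1.5,-5.5,11.7,0,0],[1.5,-7.4,15.8,0,0],[1.5,-9,19.2,0,0]]])

```text
t: 5.7
tool_pos: [0.6201, -0.1887, 0.1509]
tool_rot: [-0.539, -3.09, -0.005]
contact_force: [-0.3, -0.7, -4.7]
opening: 0.0233
grip_force: 79.9
```

servo_tool(increments=[[[1.5,-1.4,3,0,-7],[1.5,-2.4,5.1,0,-15],[1.5,-3.1,6.8,0,-23],[1.5,-3.2,6.9,0,-31],[1.5,-3.2,6.9,0,-36.2]]])

```text
t: 6.2
tool_pos: [0.6725, -0.1359, 0.1503]
tool_rot: [0.455, -3.103, -0.006]
contact_force: [-0.7, -1.1, -5.0]
opening: 0.0233
grip_force: 79.9
```

servo_tool(increments=[[[1.5,0,0,1,0],[1.5,0,0,2.5,0],[1.5,0,0,4,0],[1.5,0,0,4.5,0],[1.5,0,0,4.5,0]]])

```text
t: 6.7
tool_pos: [0.6724, -0.1376, 0.1072]
tool_rot: [0.445, -3.106, -0.003]
contact_force: [-0.2, -0.4, -5.1]
opening: 0.0231
grip_force: 79.8
```

```bash
python3 - <<'E'
from h import *
for n in ['top','scene']:
    im,K,W=cam(n);np.savez(n+'2',K=K,W=W,im=im)
    o=ctrl.get_obs()
    if n=='top': a=cv2.resize(im[150:250,300:400],(500,500),interpolation=cv2.INTER_CUBIC)
    else: b=im
x0,y0=120,180
b=cv2.resize(b[220:370,230:380] if 0 else b[180:380,180:300],(300,500),interpolation=cv2.INTER_CUBIC)
save('pre',np.hstack([a,b]))
print(o['tool_pos'],R.from_rotvec(o['tool_rot']).as_matrix().round(4).tolist(),o['contact_force'])
E
```

```text
[ 0.67407753 -0.13812784  0.11016689] [[-0.9597, -0.281, 0.0001], [-0.281, 0.9597, 0.0001], [-0.0002, 0.0, -1.0]] [ 0.25744948 -0.03381208 -4.57472664]
```

View pics/pre.png

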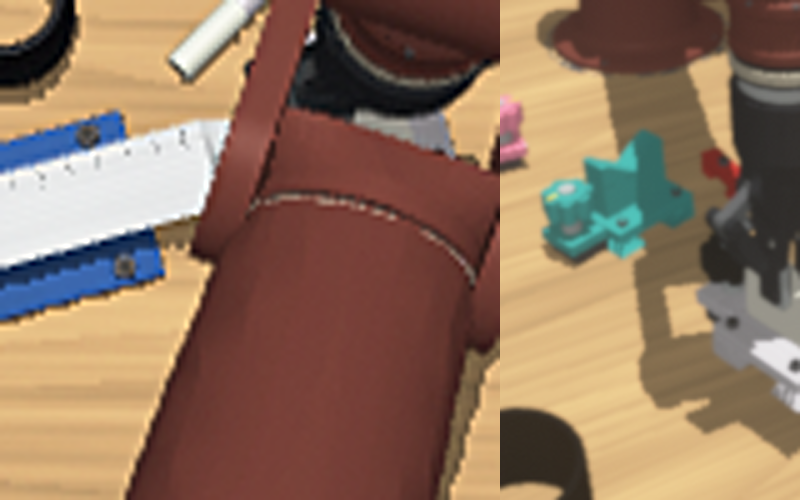

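The top view is hidden by the arm, which covers crop (150–500, 0–500). The rail tip stays visible at (215,125)–(210,215). In the scene view the rest hangs level. I'll use the wrist camera to compare the rest with the rail.

```bash
python3 - <<'E'
from h import *
im,K,W=cam('wrist');np.savez('w3',im=im,K=K,W=W)
# predicted outlines
o=ctrl.get_obs();t=o['tool_pos'];print(t)
save('w3',im)
E
```

```text
[ 0.67454002 -0.13825788  0.1110124 ]
```

View pics/w3.png

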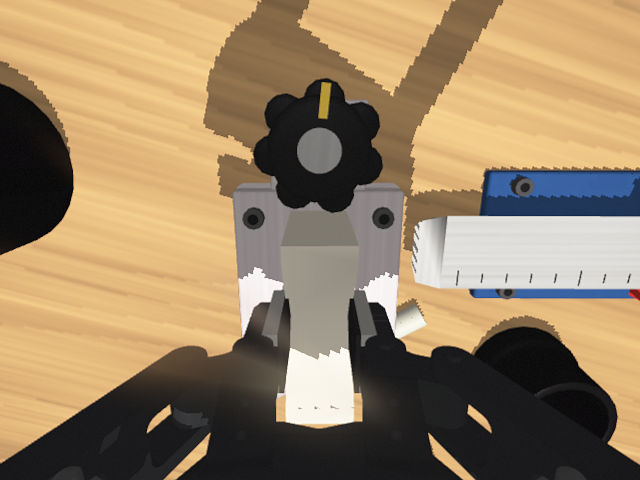

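In the tool view the rail is horizontal, edges at v≈216 and 289. The plate's front top corners are at (235,191) and (404,190), and the knob hub at (319,150). Now the lateral offset.

```bash
python3 - <<'E'
from h import *
d=np.load('w3.npz');im,K=d['im'],d['K']; M=np.array(ctrl.get_image('wrist')['mount']);W=np.linalg.inv(M)
zt=.1105  # tcp height
g=cv2.GaussianBlur(im[:,:,0].astype(np.float32),(0,0),1)
def edge(u,a,b):
    c=np.abs(np.gradient(g[:,u-2:u+3].mean(1)))[a:b];i=c.argmax();w=c[max(i-3,0):i+4];return a+max(i-3,0)+(w*np.arange(len(w))).sum()/w.sum()
C=[]
for u in (480,600):
    v1,v2=edge(u,208,224),edge(u,281,295)
    p,q=at((u,v1),zt-.04,K,W),at((u,v2),zt-.04,K,W);C.append((p+q)[:2]/2);print(v1,v2,'rail w',(p-q)[:2].round(4),'centre x',C[-1].round(4))
e=C[1]-C[0];print('rail angle deg in tool',np.degrees(e[0]/e[1]))
for u in (243,395):
    print('plate front',edge(u,187,196),at((u,edge(u,187,196)),.056-.027,K,W).round(4))
print('corners y',at((235,191),.029,K,W).round(4),at((404,190),.029,K,W).round(4),'knob',at((319,150),.056-.071,K,W).round(4))
print('tip',at((413,250),zt-.0385,K,W).round(4))
E
```

```text
215.48240178350224 288.33343620494696 rail w [ 0.0463 -0.0058] centre x [-0.001   0.0972]
215.83198022365647 288.65847631130816 rail w [ 0.0463 -0.0101] centre x [-0.0012  0.1694]
rail angle deg in tool -0.20490121747786028
plate front 188.0346812893601 [ 0.0452 -0.0346  0.029 ]
plate front 188.109675547146 [0.0451 0.0354 0.029 ]
corners y [ 0.0438 -0.0383  0.029 ] [0.0442 0.0396 0.029 ] knob [ 0.0652  0.0004 -0.015 ]
tip [0.0004 0.0572 0.072 ]
```

Aligned within about 0.5 mm and 0.2°, with the tip 17 mm ahead of the rest. Lower 2.9 cm, then slide along tool +y.

servo_tool(increments=[[[1.5,0,0,1,0],[1.5,0,0,2,0],[1.5,-0.1,0,2.9,0],[1.5,-0.1,0,2.9,0],[1.5,-0.1,0,2.9,0]]])

```text
t: 7.4
tool_pos: [0.6745, -0.1376, 0.0802]
tool_rot: [0.447, -3.108, -0.001]
contact_force: [0.3, -0.3, -6.0]
opening: 0.0232
grip_force: 79.8
```

servo_tool(increments=[[[1.5,0,0.8,0,0],[1.5,0,1.6,0,0],[1.5,0,2.2,0,0],[1.5,0,2.6,0,0],[1.5,0,3,0,0]]])

```text
t: 7.9
tool_pos: [0.6665, -0.1084, 0.0815]
tool_rot: [-0.447, 3.109, -0.0]
contact_force: [0.6, 0.0, -5.3]
opening: 0.0235
grip_force: 79.9
```

servo_tool(increments=[[[1.5,0,0.8,0,0],[1.5,0,1.6,0,0],[1.5,0,2.4,0,0],[1.5,0,3.2,0,0],[1.5,0,4,0,0]]])

```text
t: 8.4
tool_pos: [0.6551, -0.0698, 0.0813]
tool_rot: [-0.447, 3.11, -0.0]
contact_force: [0.7, 0.3, -4.4]
opening: 0.0232
grip_force: 79.9
```

servo_tool(increments=[[[1.5,0,1,0,0],[1.5,0,2,0,0],[1.5,0,3,0,0],[1.5,0,4,0,0],[1.5,0,5,0,0]]])

```text
t: 8.9
tool_pos: [0.6409, -0.0219, 0.0812]
tool_rot: [0.447, -3.109, 0.0]
contact_force: [-0.8, -0.2, -4.5]
opening: 0.0233
grip_force: 80.0
```

servo_tool(increments=[[[1.5,0,0.8,0,0],[1.5,0,1.6,0,0],[1.5,0,2.4,0,0],[1.5,0,3,0,0],[1.5,0,3.4,0,0]]])

```text
t: 9.4
tool_pos: [0.6315, 0.0106, 0.0812]
tool_rot: [-0.447, 3.11, -0.0]
contact_force: [0.2, -0.9, -5.2]
opening: 0.0234
grip_force: 80.0
```

servo_tool(increments=[[[1.5,0,0.15,0,0],[1.5,0,0.3,0,0],[1.5,0,0.45,0,0],[1.5,0,0.6,0,0],[1.5,0,0.7,0,0]]])

```text
t: 9.9
tool_pos: [0.6297, 0.0167, 0.0812]
tool_rot: [-0.446, 3.11, -0.0]
contact_force: [0.1, -1.2, -4.6]
opening: 0.023
grip_force: 80.0
```

servo_tool(increments=[[[1.5,0,0.1,0,0],[1.5,0,0.2,0,0],[1.5,0,0.3,0,0],[1.5,0,0.4,0,0],[1.5,0,0.4,0,0]]])

```text
t: 10.4
tool_pos: [0.6288, 0.0196, 0.0814]
tool_rot: [-0.446, 3.109, -0.003]
contact_force: [-0.5, -5.5, -4.3]
opening: 0.0236
grip_force: 80.0
```

Contact with the dog. Press slightly, seat it and release.

servo_tool(increments=[[[1.5,0,0.1,0.05,0],[1.5,0,0.1,0.1,0],[1.5,0,0.1,0.1,0],[1.5,0,0.1,0.1,0]]])

```text
t: 10.8
tool_pos: [0.6289, 0.0197, 0.0813]
tool_rot: [-0.446, 3.109, -0.006]
contact_force: [-1.4, -6.8, -1.4]
opening: 0.0234
grip_force: 80.3
```

servo_tool(increments=[[[4.5,0,0,0,0],[5.5,0,0,0,0],[5.5,0,0,0,0],[5.5,0,0,0,0],[5.5,0,0,0,0]]])

```text
t: 11.3
tool_pos: [0.6284, 0.0219, 0.0805]
tool_rot: [-0.447, 3.109, 0.0]
contact_force: [0.5, -1.3, 0.0]
opening: 0.0553
grip_force: 0.0
```

```bash
python3 - <<'E'
from h import *
im,K,W=cam('wrist');np.savez('w4',im=im,K=K,W=W);save('w4',im)
o=ctrl.get_obs();print(o['t'],o['tool_pos'],R.from_rotvec(o['tool_rot']).as_matrix().round(4).tolist(),o['contact_force'],o['q'][5])
E
```

```text
11.35 [0.62836683 0.02183679 0.08040862] [[-0.9595, -0.2818, 0.0003], [-0.2818, 0.9595, 0.0002], [-0.0004, 0.0001, -1.0]] [ 0.54768775 -0.09621672  1.15107235] -1.9401748276233892
```

View pics/w4.png

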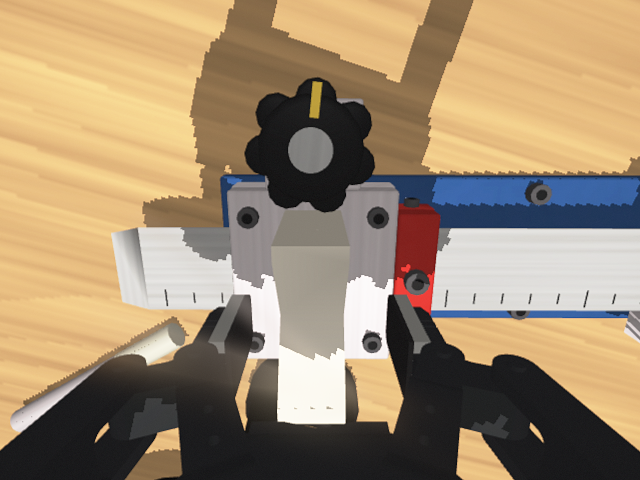

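The rest is seated on the rail and touching the dog, with the plate edge at u≈397 against red at 398–440. The knob hub is at (311,150), its mark near loose. Next, the knob position in the tool frame.

```bash
python3 - <<'E'
from h import *
d=np.load('w4.npz');im,K=d['im'],d['K'];M=np.array(ctrl.get_image('wrist')['mount']);W=np.linalg.inv(M)
z=.0805
print('knob hub',at((311,150),z-.096,K,W).round(4),'lobes',at((310,146),z-.094,K,W).round(4))
print('plate L/R',at((230,188),z-.052,K,W).round(4),at((397,188),z-.052,K,W).round(4))
print('rail',at((500,229),z-.04,K,W).round(4),at((500,306),z-.04,K,W).round(4), 'dog',at((438,212),z-.052,K,W).round(4))
print(ctrl.get_obs()['tool_pos'])
E
```

```text
knob hub [ 0.0652 -0.0023 -0.0155] lobes [ 0.0664 -0.0027 -0.0135]
plate L/R [ 0.0453 -0.0404  0.0285] [0.0452 0.0362 0.0285]
rail [0.0223 0.0921 0.0405] [-0.0208  0.0982  0.0405] dog [0.034  0.056  0.0285]
[0.62829575 0.02175145 0.08030543]
```

servo_tool(increments=[[[8.5,0,0,-3,0],[8.5,0,0,-6,0],[8.5,0,0,-8,0],[8.5,0,0,-8,0]]])

```text
t: 11.8
tool_pos: [0.6307, 0.0215, 0.1647]
tool_rot: [-0.446, 3.102, -0.002]
contact_force: [-0.5, -0.4, 0.4]
opening: 0.0851
grip_force: 0.0
```

servo_tool(increments=[[[7,4,-0.2,0,-8],[7,6.6,-0.25,0,-16],[7,6.6,-0.25,0,-24],[7,6.6,-0.25,0,-32],[7,6.6,-0.25,0,-40]]])

```text
t: 12.3
tool_pos: [0.5645, 0.0006, 0.1583]
tool_rot: [1.49, -2.764, -0.002]
contact_force: [-0.6, 0.2, 0.1]
opening: 0.0701
grip_force: 0.0
```

servo_tool(increments=[[[7,0,0,2,0],[7,0,0,4,0],[7,0,0,5,0],[7,0,0,5,0],[7,0,0,5,0]]])

```text
t: 12.8
tool_pos: [0.5655, 0.0006, 0.11]
tool_rot: [1.483, -2.769, -0.001]
contact_force: [-0.3, -0.0, 0.4]
opening: 0.0699
grip_force: 0.0
```

```bash
python3 - <<'E'
from h import *
o=ctrl.get_obs();t=np.array(o['tool_pos']);Rm=R.from_rotvec(o['tool_rot']).as_matrix()
# knob from w4 pose
T=np.array([[-.9595,-.2818],[-.2818,.9595]]);k=np.array([.6284,.0218])+T@[.0655,-.0025]
print(t,k,'delta tool',Rm.T@np.append(k-t[:2],0),o['q'][5])
E
```

```text
[0.56552342 0.00060448 0.10998944] [0.56625725 0.00094335] delta tool [-6.88724340e-04 -4.23081647e-04 -3.57363198e-07] -2.6848186899032633
```

Good. Descend 2.8 cm, grip, then turn clockwise (positive).

servo_tool(increments=[[[7,-0.05,0,1,0],[7,-0.05,0,2,0],[7,-0.05,0,2.8,0],[7,-0.05,0,2.8,0],[7,-0.05,0,2.8,0]]])

```text
t: 13.3
tool_pos: [0.5656, 0.001, 0.0818]
tool_rot: [1.483, -2.769, -0.001]
contact_force: [0.3, 0.3, 0.5]
opening: 0.07
grip_force: 0.0
```

servo_tool(increments=[[[3.5,0,0,0,0],[3.5,0,0,0,0],[3.5,0,0,0,0],[3.5,0,0,0,0],[3.5,0,0,0,0]]], newtons=70)

```text
t: 13.8
tool_pos: [0.566, 0.0009, 0.0832]
tool_rot: [1.483, -2.769, 0.0]
contact_force: [-5.1, 0.3, 5.8]
opening: 0.0426
grip_force: 70.3
```

servo_tool(increments=[[[3.5,0,0,0,5],[3.5,0,0,0,11],[3.5,0,0,0,17],[3.5,0,0,0,23],[3.5,0,0,0,29]]])

```text
t: 14.3
tool_pos: [0.5664, 0.0012, 0.0833]
tool_rot: [-0.738, 3.052, -0.0]
contact_force: [-2.4, 0.0, 5.8]
opening: 0.0423
grip_force: 70.5
```

```bash
python3 -c "
from h import *
o=ctrl.get_obs();print(o['wrist_torque'],o['contact_force'],o['tool_pos'],o['opening'])"
```

```text
[0.18174979 0.43058361 0.50917587] [-2.40968707  0.02716788  5.77725579] [0.56643455 0.00118719 0.08329297] 0.04228480900386518
```

servo_tool(increments=[[[3.5,0,0,0,5],[3.5,0,0,0,10],[3.5,0,0,0,15],[3.5,0,0,0,20],[3.5,0,0,0,25]]], newtons=90)

```text
t: 14.8
tool_pos: [0.5662, 0.0009, 0.0834]
tool_rot: [-0.063, 3.14, -0.001]
contact_force: [-4.1, 0.1, 5.6]
opening: 0.0417
grip_force: 90.5
```

```bash
python3 -c "
from h import *
o=ctrl.get_obs();print(o['wrist_torque'],o['contact_force'],o['tool_pos'],o['opening'])"
```

```text
[0.08048856 0.55154868 0.77371069] [-4.0631969   0.0537021   5.57725288] [0.56623574 0.00090561 0.08339182] 0.04168096704711828
```

servo_tool(increments=[[[3.5,0,0,0,2],[3.5,0,0,0,4],[3.5,0,0,0,6],[3.5,0,0,0,8],[3.5,0,0,0,10]]])

```text
t: 15.3
tool_pos: [0.566, 0.0008, 0.0833]
tool_rot: [0.207, 3.135, -0.002]
contact_force: [-2.8, -0.9, 6.7]
opening: 0.0418
grip_force: 90.5
```

```bash
python3 -c "
from h import *
o=ctrl.get_obs();print(o['wrist_torque'],o['contact_force'],o['tool_pos'],o['opening'])"
```

```text
[0.05620712 0.63996764 0.87442226] [-2.75161597 -0.87010957  6.74382122] [0.56604386 0.00078779 0.08330841] 0.041752565677217364
```

servo_tool(increments=[[[3.5,0,0,0,2],[3.5,0,0,0,4],[3.5,0,0,0,6],[3.5,0,0,0,8],[3.5,0,0,0,8]]])

```text
t: 15.8
tool_pos: [0.5644, 0.0014, 0.0834]
tool_rot: [-0.414, -3.11, 0.003]
contact_force: [-10.8, 0.8, 11.3]
opening: 0.0419
grip_force: 91.1
```

```bash
python3 -c "
from h import *
o=ctrl.get_obs();print(o['wrist_torque'],o['contact_force'],o['tool_pos'],o['tool_rot'],o['opening'])"
```

```text
[0.36285906 1.80880823 2.59639153] [-10.83430697   0.76610924  11.29505542] [0.56437669 0.0014191  0.08337543] [-4.14062455e-01 -3.10962375e+00  2.80831777e-03] 0.041895738918325334
```

Torque jumped to 2.6 N m, so the knob is at its stop. Release, retreat and check.

servo_tool(increments=[[[7,0,0,0,0],[7,0,0,0,0],[7,0,0,0,0],[7,0,0,0,0],[7,0,0,0,0]]])

```text
t: 16.3
tool_pos: [0.5658, 0.0009, 0.082]
tool_rot: [-0.428, -3.112, -0.0]
contact_force: [-0.9, 0.7, -0.4]
opening: 0.0701
grip_force: 0.0
```

servo_tool(increments=[[[7,0,0,-3,0],[7,0,0,-6,0],[7,0,0,-9,0],[7,-3,0,-10,0],[7,-6,0,-10,0]]])

```text
t: 16.8
tool_pos: [0.6258, -0.0155, 0.1859]
tool_rot: [0.427, 3.106, 0.0]
contact_force: [0.6, 0.2, 1.1]
opening: 0.07
grip_force: 0.0
```

```bash
python3 - <<'E'
from h import *
ctrl.get_image('wrist');im,K,W=cam('wrist');np.savez('w5',im=im,K=K,W=W);save('w5',im)
print(ctrl.get_obs()['t'],ctrl.get_obs()['tool_pos'])
E
```

```text
16.9 [ 0.62613669 -0.0162232   0.18284427]
```

View pics/w5.png

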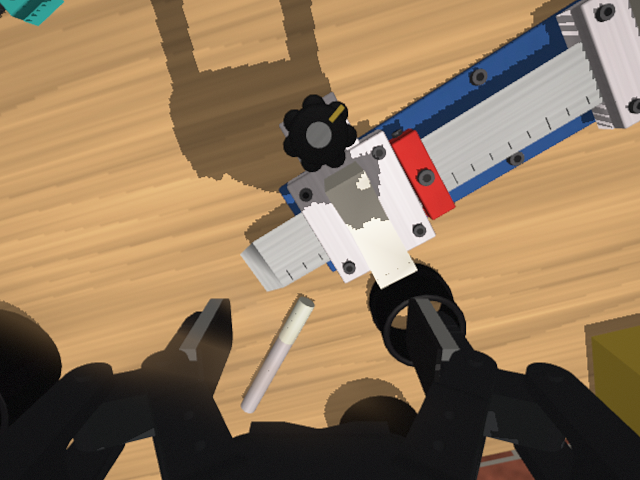

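The rest sits against the red dog at (425,175) and nothing else was disturbed. The mark has moved to (337,112) around the hub at (319,135). I'll measure the knob's turn.

```bash
python3 - <<'E'
from h import *
A=[]
for n,m,h in [('w4',[(320,82),(314,117)],(311,150)),('w5',[(343,105),(331,121)],(319,135))]:
    d=np.load(n+'.npz');K,W=d['K'],d['W'];H=at(h,.096,K,W)
    for p in m:
        v=at(p,.0945,K,W)-H;print(n,H.round(4),np.linalg.norm(v).round(4),np.degrees(np.arctan2(v[1],v[0])).round(1))
d=np.load('w5.npz');K,W=d['K'],d['W']
P=np.array([at(p,.052,K,W)[:2] for p in [(385,131),(436,233),(347,282)]]);print(P.round(4),np.degrees(np.arctan2(*(P[1]-P[0])[::-1])))
E
```

```text
w4 [0.5665 0.0013 0.096 ] 0.0213 -171.7
w4 [0.5665 0.0013 0.096 ] 0.0106 -169.2
w5 [0.5647 0.0021 0.096 ] 0.0219 124.5
w5 [0.5647 0.0021 0.096 ] 0.0107 122.4
[[ 0.5762  0.047 ]
 [ 0.6597  0.0679]
 [ 0.6806 -0.0074]] 14.048021230852852
```

```bash
python3 -c "
from station import ctrl
print(ctrl.finish_job())"
```

```text
the job is handed in; nothing more can be done
None
```

The rest is on the rail against the red stop dog with its knob on the robot's side. The knob was tightened until it hit its stop, having turned about 1.15 rad in the pictures. I handed the job in at about 17 s of the 70 s; no verdict came back.

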